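Reject the housing with the loose shuttle

TASK

One of the two closed, slotted aluminium housings on the bench has a brass shuttle that was never pinned. Lift a housing and tip it well over, one end down, about 40 degrees, to find out whether its shuttle slides away from the middle; do the same with the other if the first is sound. Set the rattler, with its shuttle slid well off the middle, flat on the floor of the open steel reject tray, and leave the sound housing standing upright on the bench outside the tray; set things down rather than drop them.

Things in the scene. Friction and masses are not known exactly. Their poses are not given: they have to be found in the camera images.
- housing_1: closed aluminium box 120 mm long (x), 50 mm wide (y, the grasp), 44 mm high, about 0.5 kg, balance point 22 mm up; origin at the centre of its underside, z up. A sight slot 88 x 24 mm along x in its top shows the brass shuttle. housing_1 and housing_2 look alike; exactly one of them, random at each start, has a loose shuttle.
- housing_2: closed aluminium box 120 mm long (x), 50 mm wide (y, the grasp), 44 mm high, about 0.5 kg, balance point 22 mm up; origin at the centre of its underside, z up. A sight slot 88 x 24 mm along x in its top shows the brass shuttle. housing_1 and housing_2 look alike; exactly one of them, random at each start, has a loose shuttle.
- shuttle_1 (a joint): place (m, along the housing's x) of the 36 mm square, 0.2 kg brass shuttle in housing_1, 7 mm under its top; starts at 0, the middle. A pinned one shifts under 3 mm. A loose one stays while level, slides to the low end's stop at -0.024 or +0.024 when tipped end-down over about 20 degrees (at 40 within 1 s), and stays there when levelled.
- shuttle_2 (a joint): place (m, along the housing's x) of the 36 mm square, 0.2 kg brass shuttle in housing_2, 7 mm under its top; starts at 0, the middle. A pinned one shifts under 3 mm. A loose one stays while level, slides to the low end's stop at -0.024 or +0.024 when tipped end-down over about 20 degrees (at 40 within 1 s), and stays there when levelled.
- reject_tray: open dark steel tray without dividers, fixed to the bench, 210 mm long (its x), 140 mm wide (its y), walls 30 mm high and 5 mm thick, floor 5 mm thick; origin at the centre of its underside on the bench, z up (a grey parts box of similar size with dividers is not it)
Not all that is in view belongs to the job. What is shaped like the housing_2 but blue or orange is not meant.

How it is judged (in metres and radians):
On the way:
1. a housing is held clear of the bench and tipped by more than 20 degrees (((angle between housing_1's own z axis and vertical above 0.35 rad and height (world z) of housing_1 above 0.04 m) or (angle between housing_2's own z axis and vertical above 0.35 rad and height (world z) of housing_2 above 0.04 m))), for 0.2 s.
At the end, for the whole second after the job is handed in: The housing with the loose shuttle rests level (within about 6 degrees) on the floor of the reject tray with its shuttle more than 10 mm off the middle; the other housing, its shuttle still within 6 mm of the middle, stands level on the bench outside the tray; both at rest (((x of housing_1 in the frame of reject_tray between -0.06 and 0.06 m and y of housing_1 in the frame of reject_tray between -0.055 and 0.055 m and z of housing_1 in the frame of reject_tray below 0.012 m and (value of joint shuttle_1 above 0.01 m or value of joint shuttle_1 below -0.01 m) and value of joint shuttle_2 between -0.006 and 0.006 m and height (world z) of housing_2 between -0.01 and 0.01 m and horizontal distance between housing_2 and reject_tray above 0.09 m and angle between each of housing_1, housing_2's own z axis and vertical below 0.1 rad and linear speed of each of housing_1, housing_2 below 0.03 m/s) or (x of housing_2 in the frame of reject_tray between -0.06 and 0.06 m and y of housing_2 in the frame of reject_tray between -0.055 and 0.055 m and z of housing_2 in the frame of reject_tray below 0.012 m and (value of joint shuttle_2 above 0.01 m or value of joint shuttle_2 below -0.01 m) and value of joint shuttle_1 between -0.006 and 0.006 m and height (world z) of housing_1 between -0.01 and 0.01 m and horizontal distance between housing_1 and reject_tray above 0.09 m and angle between each of housing_2, housing_1's own z axis and vertical below 0.1 rad and linear speed of each of housing_2, housing_1 below 0.03 m/s))); the robot touches nothing.
It fails at once if a housing is dropped from more than about 50 mm or flung (faster than 1 m/s while not held) ((linear speed of housing_1 above 1 m/s and contact force between the fingers and housing_1 below 0.2 N) or (linear speed of housing_2 above 1 m/s and contact force between the fingers and housing_2 below 0.2 N)).
It also fails if it takes over 64 s, if anything falls off the work surface, if the arm or the gripper's body presses on something with over 40 N, if the wrist force passes 120 N, or if a joint passes its speed limit or range.

ROBOT

A 7-joint arm with a two-finger parallel gripper is mounted at the origin on the work surface. World frame = base frame: x ahead of the robot, y to its left, z up, the work surface at z = 0. Lengths are in mm, angles in degrees, forces in N, time in s.
With the tool pointing down it reaches from about 400 to 875 mm from the base axis. Payload 4.4 kg.
Tool frame: the origin (TCP) lies midway between the tips of the shut fingers; the grasp point (between the pads) lies r.tcp_to_grasp behind it (r.tcp_to_grasp is the distance from the TCP to the grasp point, in mm); z points along the fingers, y is the direction in which the jaws open and shut (so a half turn about z gives the same grasp; the last joint's range is limited). The gripper opens to 85 mm and grips with 20 to 120 N. Pads are 22 mm wide; open, the fingers measure 114 mm over their backs; the gripper's body (76 mm by 85 mm) begins 54 mm behind the grasp point. The pads swing forward as they close: fully open they stand 13 mm farther back than shut.
Start: joints at [65.214, 36.005, 2.206, 86.941, -1.547, 57.084, -1.146], TCP at [233.138, -606.766, 231.313] pointing down, gripper open.
Joint ranges: [-175.42, 175.42], [-21.48, 121.26], [-71.46, 75.88], [10.55, 141.38], [-63.04, 243.04], [13.31, 113.54], [-168.57, 168.57]. Speed limits (degrees/s): [147.25, 147.25, 180, 180, 180, 180, 180].

INTERFACE

Orientations are given as a 3x3 rotation matrix whose columns are the frame's x, y, z axes.
In Python, from workcell import r gives the robot as it stands.
- The arm moves only by the tool jog_arm, never from a script. Its argument "rows" is a list that holds one entry, the list of rows, each a list of 4 numbers: the shift along the tool's x, y, z in mm, then the turn about the tool's z in degrees. In form: [[[tx, ty, tz, twist], ...]]. A call has 1 to 5 rows; each row is the pose to reach, as a shift and turn from the pose commanded when the call began, along the tool's axes at that moment; what a row does not reach only later rows make up. A row lasts 1/12 s, in which the tool goes at most 41.7 mm and 7.16 degrees, less where a joint would pass 70% of its speed; a pose out of reach is approached as far as the arm can. A call with a gripper value outside its range is refused whole. "hand" is the finger opening in mm, from 0 to 85.4, set as the call begins (left out, the last holds). The fingers move at their own pace and stop on an object; "grip_force" is the grip in N (left out, the last holds). Time passes only in rows, so rows that repeat a pose let the fingers close. It gives the time, the measured TCP pose, the force and the opening at its end, in the units of the state.
- r.read_state(): the state, without advancing time (a new reading comes with each control period).
- r.get_image(name): name is "scene" or "top" or "wrist"; returns (picture, depth): 400x640x3 uint8, red, green, blue; 400x640 float32, mm along the optical axis (not along the pixel's ray), 0 where there is no reading.
- r.camera_params(name): a dict with "K" (3x3 intrinsics, pixels), "dist" ([k1, k2, p1, p2, k3] as OpenCV has them; the pictures are not rectified), "view" (4x4, takes a point from world to camera coordinates). Camera axes: x right, y down, z forward; pixel columns grow to the right and rows downward; lengths in mm; the calibration is good to about 2 mm. A picture is of the moment at which its call begins: read the wrist's pose just before it. camera_params takes no time and is no camera call; for the wrist camera it gives the pose at the moment of the call.
- r.job_done(): hands the job in, once; it reports no verdict.
Trained networks look in the newest picture that a camera, given by its name, has taken for a name from the list of things; names that differ only in an ending like _2 or _b are one class to them, and where a whole thing is asked for, a point or a joint stands for the part that bears it (a point fixed in the world has none). Each returns a list of dicts, best first, with "score" (0 to 1); they miss things now and then, are a little off and sometimes report something else, mostly with a low value. They report only what shows in the picture. A call takes as long as a camera call. They do not tell look-alikes from the thing itself.
- r.cut_out(camera, name): "mask" (400x640 bool, what is visible of it) and "location" ([column, row] in pixels, amid what is visible of it).
The state is a dict: "t": time; "q": joint angles; "qd": joint speeds; "tau": joint torques, N m; "tcp_pos": TCP position; "ee_rot": TCP orientation; "contact_force": force on the tool from outside, world axes, zero at the start; "moment": the same for the moment, N m; "grip_width": finger opening in mm.
Only numpy, scipy, OpenCV 4.12 (cv2) and the standard library are available. Lean on these libraries where they do the work, as an engineer would, in place of code of your own. Each camera call takes 0.05 s, during which the arm holds its last target. There are 200 camera calls.

## Working session

There is one attempt and no reset: what is moved stays moved. The work goes in short steps, Python scripts to look and compute and a tool call to move; the robot and the scene stay as the last step left them, time stands still between calls to the robot, and variables do not carry over. Pictures are saved under pics/ and viewed, about 8 in all and at most 12, crops included, and the job is handed in when it is done.

Besides the shell and the picture viewer there is one more tool, called after "Call:" as name(argument=value, ...), one argument or row to a line, values as JSON. jog_arm: Moves the arm, as the interface text tells. Its arguments: {"type":"object","properties":{"rows":{"type":"array","items":{"type":"array","items":{"type":"array","items":{"type":"number"}}}},"hand":{"type":"number"},"grip_force":{"type":"number"}},"required":["rows"]}

```bash
mkdir -p pics; ls; cat > h.py <<'E'
import numpy as np, cv2
from workcell import r
def shot(cam):
    im,d=r.get_image(cam); p=r.camera_params(cam); return im,d,p
def save(im,n): cv2.imwrite('pics/'+n,cv2.cvtColor(im,cv2.COLOR_RGB2BGR))
def world(px,z,p):
    """pixels (N,2), camera-axis depths z (N) -> world mm"""
    u=cv2.undistortPoints(np.array(px,float).reshape(-1,1,2),np.array(p['K']),np.array(p['dist'])).reshape(-1,2)
    c=np.c_[u,np.ones(len(u))]*np.array(z,float).reshape(-1,1)
    V=np.array(p['view']); return (c-V[:3,3])@V[:3,:3]
def maskpts(m,d,p):
    ys,xs=np.nonzero(m&(d>0)); return world(np.c_[xs,ys],d[ys,xs],p)
E
python3 - <<'E'
from h import *
s=r.read_state(); print({k:np.round(s[k],3).tolist() for k in s}, r.tcp_to_grasp)
for c in('scene','top'):
    im,d,p=shot(c); save(im,c+'0.png')
    for n in('housing_1','reject_tray'):
        for o in r.cut_out(c,n):
            P=maskpts(o['mask'],d,p)
            t=P[P[:,2]>np.percentile(P[:,2],90)-8] if n!='reject_tray' else P
            rc=cv2.minAreaRect(t[:,:2].astype(np.float32))
            print(c,n,round(o['score'],2),np.round(o['location']),np.round(np.percentile(P[:,2],[5,50,95])),[np.round(x,1) for x in rc])
E
```

```text
pics
{'t': 0.0, 'q': [65.216, 36.056, 2.202, 86.996, -1.548, 57.083, -1.145], 'qd': [0.018, 0.033, -0.015, -0.075, -0.049, -0.056, -0.032], 'tau': [-0.002, -56.341, 1.226, -19.345, 0.011, 0.011, 0.0], 'tcp_pos': [232.91, -606.18, 230.42], 'ee_rot': [[0.933, 0.359, -0.001], [0.359, -0.933, 0.002], [0.0, -0.002, -1.0]], 'contact_force': [0.548, 0.681, 0.847], 'moment': [0.024, 0.008, 0.005], 'grip_width': 85.321} 18.700000000000003
scene housing_1 0.84 [208. 189.] [ 4. 37. 46.] [array([ 332.3, -211.2]), array([ 55.7, 123.1]), np.float64(34.5)]
scene housing_1 0.75 [365. 190.] [ 7. 39. 46.] [array([472.8, 110. ]), array([ 51.5, 124.4]), np.float64(77.7)]
scene housing_1 0.73 [288. 217.] [ 6. 38. 46.] [array([475.4, -79.1]), array([120.8,  52.1]), np.float64(14.4)]
scene housing_1 0.58 [306. 288.] [ 5. 38. 45.] [array([ 644.1, -113. ]), array([120.3,  53.1]), np.float64(37.0)]
scene reject_tray 0.91 [452. 185.] [ 3.  7. 30.] [array([526.1, 299.7]), array([144. , 213.6]), np.float64(89.6)]
top housing_1 0.86 [360. 131.] [ 2. 40. 46.] [array([ 642.5, -110.8]), array([120.3,  51.4]), np.float64(37.7)]
top housing_1 0.74 [402. 255.] [ 7. 41. 46.] [array([ 329.9, -209.7]), array([ 51.2, 120.9]), np.float64(33.3)]
top housing_1 0.73 [272. 203.] [ 4. 41. 46.] [array([470.8, 111. ]), array([ 50.2, 117.8]), np.float64(78.2)]
top housing_1 0.7 [348. 200.] [ 6. 41. 46.] [array([473.6, -77.1]), array([119.4,  50. ]), np.float64(15.6)]
top reject_tray 0.86 [196. 187.] [ 0.  5. 29.] [array([521.6, 306.6]), array([212.7, 154.1]), np.float64(1.0)]
```

View pics/scene0.png

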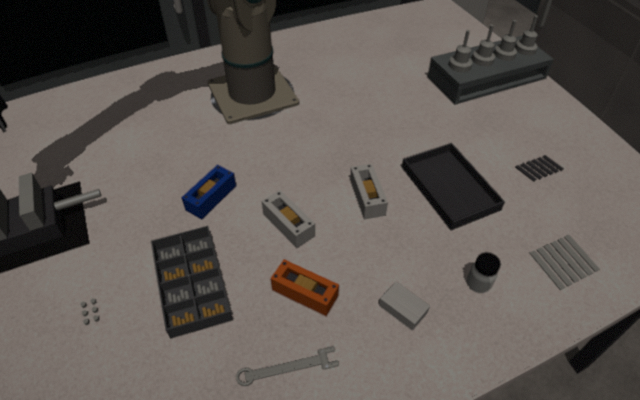

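View pics/top0.png

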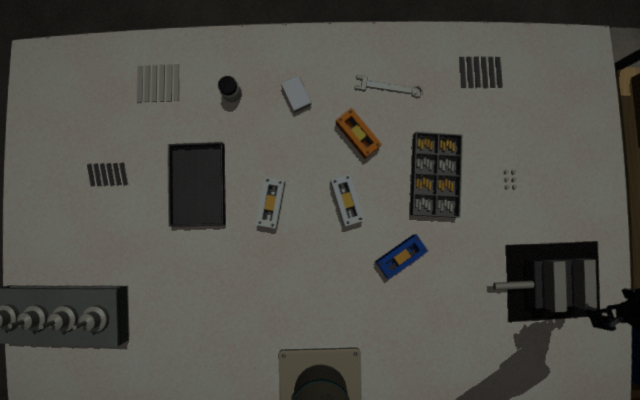

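Candidates by shape, in scene pixels: (208,189) blue, (306,288) orange, (288,217) aluminium and (365,190) aluminium. Only the two aluminium ones fit. The tray is the open dark one at (452,185); the box at (190,280) has dividers, so it isn't the tray. I'll confirm this in one enlarged crop.

```bash
python3 -c "
import cv2
i=cv2.imread('pics/top0.png')[105:285,160:440]
cv2.imwrite('pics/crop0.png',cv2.convertScaleAbs(cv2.resize(i,None,fx=2.8,fy=2.8,interpolation=cv2.INTER_CUBIC),alpha=1.4))"
```

```text
(no output)
```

View pics/crop0.png

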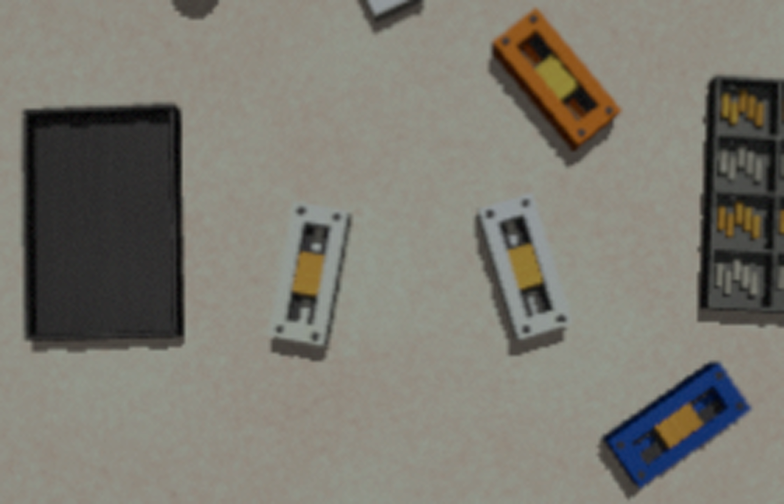

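The crop confirms it: both silver housings, at crop (525,265) and (310,270), have centred shuttles, and the tray at (100,220) is open with no dividers. I'll start with the right-hand one, B, near (474,-78) with its long axis at about +15°.

Call:
jog_arm(
  rows=[
    [[30,-26,0,3],[60,-53,0,6],[90,-79,0,6],[120,-105,0,6],[150,-132,0,6]],
  ],
  hand=85,
  grip_force=20,
)

```text
t: 0.72
tcp_pos: [326.5, -428.2, 231.4]
ee_rot: [[0.966, 0.259, 0.0], [0.259, -0.966, -0.0], [0.0, 0.0, -1.0]]
contact_force: [1.1, -0.7, 0.8]
grip_width: 84.9
```

Call:
jog_arm(
  rows=[
    [[27,-29,0,0],[54,-58,0,0],[81,-88,0,0],[108,-117,0,0],[136,-147,0,0]],
  ],
)

```text
t: 1.13
tcp_pos: [419.6, -251.0, 231.6]
ee_rot: [[0.966, 0.259, 0.0], [0.259, -0.966, -0.0], [0.0, 0.0, -1.0]]
contact_force: [0.8, -0.6, 0.8]
grip_width: 84.9
```

Call:
jog_arm(
  rows=[
    [[27,-29,10,0],[54,-58,30,0],[81,-88,60,0],[108,-117,80,0],[120,-130,100,0]],
  ],
)

```text
t: 1.55
tcp_pos: [503.4, -93.3, 131.4]
ee_rot: [[0.965, 0.261, 0.003], [0.261, -0.965, 0.0], [0.003, 0.001, -1.0]]
contact_force: [0.6, 0.5, 0.4]
grip_width: 85.2
```

```bash
cat >> h.py <<'E'
def housings(cam,show=None):
    im,d,p=shot(cam); 
    if show: save(im,show)
    for o in r.cut_out(cam,'housing_1'):
        P=maskpts(o['mask'],d,p); t=P[abs(P[:,2]-44)<6]
        if len(t)<30: print(o['location'],np.round(P.mean(0)));continue
        rc=cv2.minAreaRect(t[:,:2].astype(np.float32))
        print(cam,round(o['score'],2),np.round(o['location']),len(t),[np.round(x,1) for x in rc])
E
python3 -c "
from h import *
housings('wrist','w1.png'); s=r.read_state(); print(np.round(s['tcp_pos'],1))"
```

```text
wrist 0.91 [291. 218.] 5071 [array([474.7, -71.1]), array([120.4,  49.6]), np.float64(15.8)]
wrist 0.79 [ 76. 165.] 6481 [array([471.3, 119.4]), array([ 52.3, 121.8]), np.float64(79.1)]
wrist 0.69 [394.  52.] 3169 [array([ 630.2, -113.9]), array([86.3, 50.5]), np.float64(38.0)]
[394.7, 335.6] [ 368. -212.   -1.]
[501.6 -89.1 127.9]
```

View pics/w1.png

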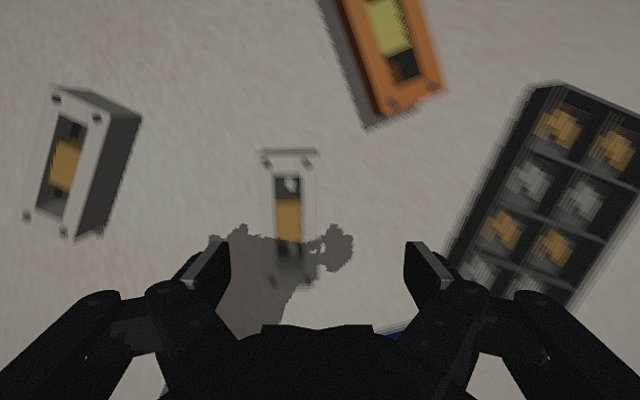

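Call:
jog_arm(
  rows=[
    [[15,-15,20,0],[22,-24,40,0],[22,-24,45,0],[22,-24,45,0],[22,-24,45,0]],
  ],
)

```text
t: 2.07
tcp_pos: [515.9, -68.5, 86.8]
ee_rot: [[0.966, 0.258, -0.001], [0.258, -0.966, -0.001], [-0.001, 0.001, -1.0]]
contact_force: [-0.7, -0.2, 0.1]
grip_width: 85.1
```

```bash
python3 -c "
from h import *
housings('wrist','w2.png'); s=r.read_state(); print(np.round(s['tcp_pos'],1))"
```

```text
wrist 0.75 [313. 249.] 6439 [array([482.9, -77.3]), array([106.4,  50.2]), np.float64(15.5)]
wrist 0.66 [ 61. 200.] 10500 [array([473.9, 111.5]), array([ 52.1, 121.8]), np.float64(78.4)]
wrist 0.56 [443.  64.] 9143 [array([ 633. , -121.7]), array([91.8, 51.5]), np.float64(37.3)]
[516.6 -68.6  87.5]
```

Call:
jog_arm(
  rows=[
    [[0,0,35,0],[0,0,65,0],[0,0,76,0],[0,0,76,0],[0,0,76,0]],
  ],
)

```text
t: 2.58
tcp_pos: [516.4, -67.7, 10.9]
ee_rot: [[0.966, 0.258, -0.0], [0.258, -0.966, -0.0], [-0.0, 0.0, -1.0]]
contact_force: [0.9, 0.1, 0.7]
grip_width: 84.9
```

Call:
jog_arm(
  rows=[
    [[0,0,0,0],[0,0,0,0],[0,0,0,0],[0,0,0,0],[0,0,0,0]],
  ],
  hand=40,
  grip_force=20,
)

```text
t: 3.0
tcp_pos: [517.3, -67.1, 11.7]
ee_rot: [[0.966, 0.259, 0.002], [0.259, -0.966, -0.0], [0.002, 0.001, -1.0]]
contact_force: [-0.4, -0.0, 8.1]
grip_width: 49.7
```

Call:
jog_arm(
  rows=[
    [[0,0,0,0],[0,0,-10,0],[0,0,-20,0],[0,0,-30,0],[0,0,-40,0]],
  ],
)

```text
t: 3.42
tcp_pos: [516.2, -66.9, 51.4]
ee_rot: [[0.966, 0.259, 0.0], [0.259, -0.966, 0.0], [0.0, -0.0, -1.0]]
contact_force: [0.6, 0.3, -4.3]
grip_width: 49.5
```

Call:
jog_arm(
  rows=[
    [[0,0,-15,0],[0,0,-30,0],[0,0,-45,0],[0,0,-60,0],[0,0,-60,0]],
  ],
)

```text
t: 3.83
tcp_pos: [518.1, -67.2, 113.5]
ee_rot: [[0.966, 0.259, 0.005], [0.259, -0.966, -0.0], [0.005, 0.002, -1.0]]
contact_force: [0.7, -0.2, -5.5]
grip_width: 49.6
```

```bash
python3 -c "
from h import *
im,d,p=shot('scene'); save(im,'s1.png'); a=im[110:270,200:420]; im2,d2,p2=shot('wrist')
save(np.hstack([cv2.resize(a,(550,400)),cv2.resize(im2,(250,400))*0+0])[:, :550],'s1c.png')
for o in r.cut_out('scene','housing_1'):
    P=maskpts(o['mask'],d,p)
    print(np.round(o['location']),round(o['score'],2),np.round(np.percentile(P,[3,50,97],axis=0)).tolist())
"
```

```text
[211. 189.] 0.97 [[291.0, -268.0, 2.0], [340.0, -212.0, 37.0], [381.0, -154.0, 47.0]]
[368. 192.] 0.76 [[418.0, 77.0, 4.0], [486.0, 105.0, 39.0], [534.0, 137.0, 46.0]]
[300. 190.] 0.71 [[421.0, -116.0, 107.0], [525.0, -72.0, 139.0], [539.0, -43.0, 147.0]]
[305. 287.] 0.69 [[598.0, -162.0, 4.0], [650.0, -115.0, 38.0], [700.0, -67.0, 46.0]]
```

View pics/s1c.png

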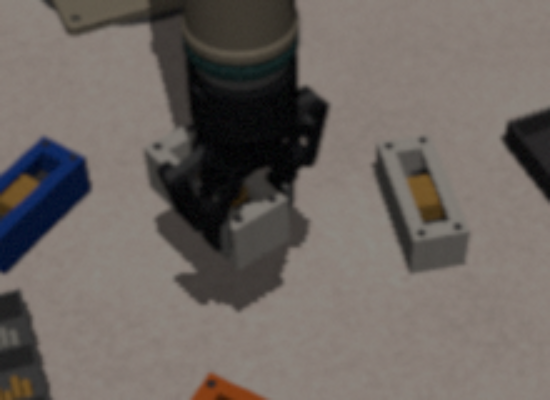

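The 20 N grip holds the housing level: in the picture, B sits flat under the gripper at (230,200). I'll lower it close to the bench and ease the grip so the far end swings down under its own weight.

Call:
jog_arm(
  rows=[
    [[0,0,15,0],[0,0,30,0],[0,0,45,0],[0,0,57,0],[0,0,57,0]],
  ],
)

```text
t: 4.4
tcp_pos: [513.8, -66.7, 50.3]
ee_rot: [[0.966, 0.259, -0.006], [0.259, -0.966, 0.001], [-0.006, -0.002, -1.0]]
contact_force: [-0.0, -0.1, -4.5]
grip_width: 49.5
```

Call:
jog_arm(
  rows=[
    [[0,0,0,0],[0,0,0,0],[0,0,0,0]],
  ],
  hand=49.2,
)

```text
t: 4.65
tcp_pos: [516.8, -67.1, 53.8]
ee_rot: [[0.966, 0.259, 0.001], [0.259, -0.966, -0.0], [0.001, 0.0, -1.0]]
contact_force: [1.0, 0.0, -4.2]
grip_width: 50.0
```

```bash
cat >> h.py <<'E'
def held(cam='scene',near=None):
    """side tilt of the held housing from its mask points: extent of heights"""
    im,d,p=shot(cam)
    for o in r.cut_out(cam,'housing_1'):
        P=maskpts(o['mask'],d,p)
        if near is None or np.hypot(*(np.median(P[:,:2],0)-near))<90:
            print(cam,np.round(o['location']),round(o['score'],2),np.round(np.percentile(P,[3,25,50,75,97],axis=0)).tolist())
    s=r.read_state(); print(np.round(s['contact_force'],1),np.round(s['moment'],3),np.round(s['tcp_pos'],1),s['grip_width'])
    return im
E
python3 -c "
from h import *
held('scene',(490,-75)); held('top',(490,-75))"
```

```text
scene [299. 213.] 0.84 [[420.0, -115.0, 1.0], [444.0, -89.0, 59.0], [523.0, -74.0, 73.0], [532.0, -57.0, 83.0], [539.0, -41.0, 88.0]]
[ 0.3 -0.5 -5.9] [ 0.044 -0.226  0.015] [516.8 -67.1  54. ] 49.542187686788004
[-0.  -0.8 -5.2] [ 0.079 -0.195  0.037] [516.7 -67.   53.9] 49.530425888939284
```

Call:
jog_arm(
  rows=[
    [[0,0,0,0],[0,0,0,0],[0,0,0,0]],
  ],
  hand=49.6,
)

```text
t: 5.1
tcp_pos: [516.4, -67.0, 53.5]
ee_rot: [[0.966, 0.259, 0.0], [0.259, -0.966, -0.0], [0.0, 0.0, -1.0]]
contact_force: [-0.0, -1.1, -5.7]
grip_width: 50.0
```

Call:
jog_arm(
  rows=[
    [[0,0,0,0],[0,0,0,0],[0,0,0,0]],
  ],
  hand=49.9,
)

```text
t: 5.35
tcp_pos: [516.2, -67.1, 53.4]
ee_rot: [[0.966, 0.259, -0.0], [0.259, -0.966, -0.0], [-0.0, -0.0, -1.0]]
contact_force: [-0.9, 0.1, -2.6]
grip_width: 49.9
```

```bash
python3 -c "
from h import *
held('scene',(490,-75)); held('top',(490,-75))"
```

```text
scene [300. 220.] 0.86 [[441.0, -113.0, 1.0], [503.0, -88.0, 48.0], [528.0, -70.0, 63.0], [535.0, -56.0, 77.0], [544.0, -40.0, 86.0]]
[-0.7 -0.3 -2.8] [-0.041  0.22  -0.009] [516.2 -67.1  53.4] 50.00449954506095
[-0.3 -0.8 -2. ] [0.001 0.196 0.003] [516.2 -67.1  53.4] 50.30639474099218
```

The grip slipped and the far end now rests on the bench. I'll raise the hand with the light grip to steepen the tilt, then clamp and lift.

Call:
jog_arm(
  rows=[
    [[0,0,-6,0],[0,0,-12,0],[0,0,-18,0],[0,0,-22,0],[0,0,-22,0]],
  ],
)

```text
t: 5.97
tcp_pos: [517.4, -67.0, 76.6]
ee_rot: [[0.966, 0.259, 0.003], [0.259, -0.966, -0.0], [0.003, 0.001, -1.0]]
contact_force: [0.8, 0.5, -1.3]
grip_width: 49.8
```

Call:
jog_arm(
  rows=[
    [[0,0,0,0],[0,0,0,0],[0,0,0,0],[0,0,-15,0],[0,0,-25,0]],
  ],
  hand=40,
  grip_force=40,
)

```text
t: 6.38
tcp_pos: [516.0, -67.0, 100.4]
ee_rot: [[0.966, 0.259, -0.001], [0.259, -0.966, 0.0], [-0.001, -0.0, -1.0]]
contact_force: [-0.0, 0.6, -5.6]
grip_width: 49.0
```

```bash
python3 -c "
from h import *
im=held('scene',(490,-75)); im2=held('top',(490,-75)); 
save(np.hstack([cv2.resize(im[120:270,210:400],(507,400)),cv2.resize(im2[150:250,310:380],(280,400))]),'s2c.png')"
```

```text
scene [297. 208.] 0.79 [[450.0, -109.0, 36.0], [495.0, -95.0, 82.0], [527.0, -75.0, 107.0], [537.0, -58.0, 120.0], [549.0, -39.0, 132.0]]
[-1.1  0.  -4.8] [ 0.063 -0.185  0.09 ] [517.5 -67.2 101.4] 48.9185557114038
[ 0.  0. -5.] [ 0.057 -0.098  0.058] [516.4 -67.  100.2] 49.6246067073134
```

View pics/s2c.png

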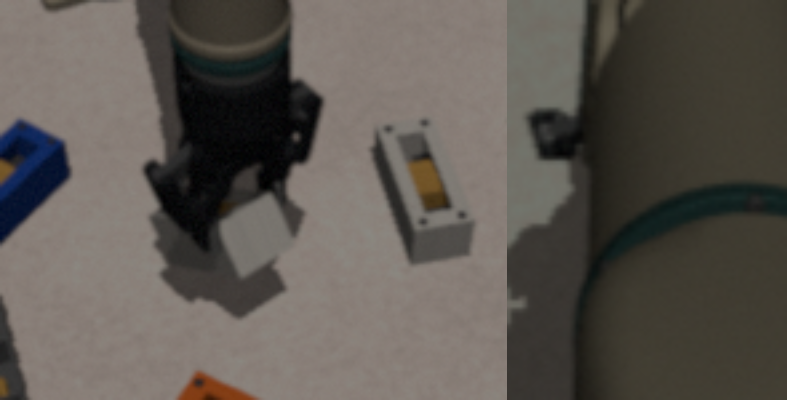

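Call:
jog_arm(
  rows=[
    [[0,0,0,0],[0,0,0,0],[0,0,0,0],[0,0,0,0],[0,0,0,0]],
  ],
)

```text
t: 7.0
tcp_pos: [516.2, -67.0, 100.0]
ee_rot: [[0.966, 0.259, -0.0], [0.259, -0.966, 0.0], [-0.0, -0.0, -1.0]]
contact_force: [0.2, -0.5, -5.1]
grip_width: 49.3
```

```bash
cat >> h.py <<'E'
def tilt(near):
    im,d,p=shot('scene')
    for o in r.cut_out('scene','housing_1'):
        m=cv2.erode(o['mask'].astype(np.uint8),np.ones((3,3)))>0
        P=maskpts(m,d,p)
        if np.hypot(*(np.median(P[:,:2],0)-near))>90: continue
        rng=np.random.default_rng(0); best=None
        for _ in range(400):
            a=P[rng.choice(len(P),3,False)]; n=np.cross(a[1]-a[0],a[2]-a[0]); 
            if np.linalg.norm(n)<50: continue
            n/=np.linalg.norm(n); i=abs((P-a[0])@n)<1.5
            if best is None or i.sum()>best.sum(): best=i
        Q=P[best]; n=np.linalg.svd(Q-Q.mean(0))[2][2]; n*=np.sign(n[2])
        print('plane',best.sum(),len(P),'normal',np.round(n,2),'elev',np.degrees(np.arcsin(n[2])).round(1))
E
python3 -c "
from h import *
tilt((490,-75)); im,_,_=shot('wrist'); save(im,'w3.png')"
```

```text
(no output)
```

View pics/w3.png

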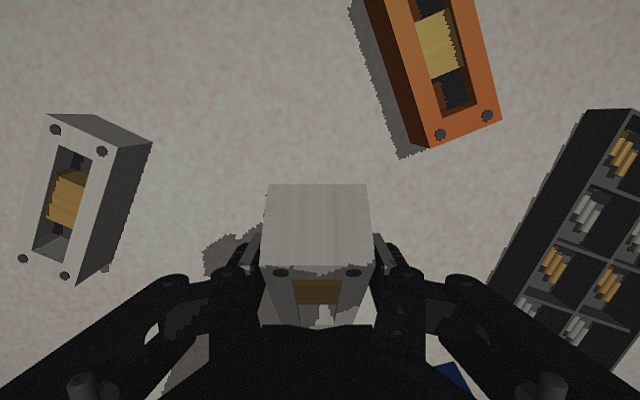

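```bash
python3 -c "
from h import *
im,d,p=shot('wrist')
ys,xs=np.mgrid[195:258:3,282:358:3]; ys=ys.ravel();xs=xs.ravel()
P=world(np.c_[xs,ys],d[ys,xs],p); Q=P[np.isfinite(P).all(1)]; n=np.linalg.svd(Q-Q.mean(0))[2][2]; n*=np.sign(n[2]); print(n,np.degrees(np.arcsin(n[2])),Q.mean(0))
for v in range(262,330,4): 
  print(v,d[v,318],np.round(world([[318,v]],[d[v,318]],p)[0]),im[v,318])
"
```

```text
[0.92392672 0.25187069 0.28795933] 16.735823549215837 [535.76106338 -63.67173035 117.12971927]
262 122.913284 [524. -66. 132.] [131 128 122]
266 123.874245 [522. -67. 131.] [105 104  97]
270 128.15665 [519. -68. 128.] [106 104  99]
274 130.88661 [516. -68. 126.] [105 103  98]
278 134.83183 [512. -69. 123.] [65 66 63]
282 164.14748 [495. -74.  97.] [66 54 33]
286 164.51358 [493. -75.  98.] [55 45 27]
290 169.10475 [488. -76.  94.] [56 46 25]
294 174.51071 [483. -77.  90.] [56 45 25]
298 181.68877 [476. -79.  84.] [60 48 32]
302 188.48073 [470. -81.  79.] [60 48 27]
306 212.7315 [453. -86.  59.] [61 61 59]
310 213.02914 [450. -86.  59.] [62 62 57]
314 210.03165 [449. -87.  63.] [62 62 58]
318 209.15437 [447. -87.  64.] [57 55 53]
322 207.23741 [446. -87.  67.] [129 125 118]
326 210.9535 [441. -89.  64.] [105 103  96]
```

B's tilt is about 39°. From the wrist depth, the brass spans about +15 to -16 mm along the housing, so its centre is near 0 after more than 1 s tipped: B is sound, which makes A the rattler. I'll lay B back down, letting it pivot in a light grip.

Call:
jog_arm(
  rows=[
    [[0,0,12,0],[0,0,24,0],[0,0,34,0],[0,0,42,0],[0,0,50,0]],
  ],
  hand=40,
  grip_force=20,
)

```text
t: 7.62
tcp_pos: [532.6, -63.9, 55.7]
ee_rot: [[0.965, 0.261, 0.032], [0.261, -0.965, 0.002], [0.031, 0.006, -0.999]]
contact_force: [15.0, 5.5, 17.6]
grip_width: 49.3
```

Call:
jog_arm(
  rows=[
    [[0,0,9,0],[0,0,18,0],[0,0,26,0],[0,0,34,0],[0,0,38,0]],
  ],
)

```text
t: 8.03
tcp_pos: [522.4, -66.6, 16.3]
ee_rot: [[0.966, 0.26, 0.011], [0.26, -0.966, -0.0], [0.011, 0.003, -1.0]]
contact_force: [-6.7, 3.4, 80.0]
grip_width: 49.0
```

```bash
python3 -c "
from h import *
held('scene',(490,-75))"
```

```text
scene [301. 225.] 0.76 [[429.0, -115.0, 4.0], [446.0, -89.0, 21.0], [526.0, -76.0, 40.0], [539.0, -58.0, 44.0], [546.0, -44.0, 47.0]]
[ 1.3  2.4 26.8] [ 0.456 -0.109  0.02 ] [522.3 -66.7  16.4] 49.065808984103825
```

Call:
jog_arm(
  rows=[
    [[0,0,-4,0],[0,0,-4,0],[0,0,-4,0]],
  ],
)

```text
t: 8.38
tcp_pos: [516.4, -67.1, 16.5]
ee_rot: [[0.966, 0.259, 0.0], [0.259, -0.966, -0.0], [0.0, 0.0, -1.0]]
contact_force: [-1.0, 0.6, 7.8]
grip_width: 48.9
```

Call:
jog_arm(
  rows=[
    [[0,0,0,0],[0,0,0,0],[0,0,0,0],[0,0,0,0],[0,0,0,0]],
  ],
  hand=85,
)

```text
t: 8.8
tcp_pos: [516.2, -67.1, 16.1]
ee_rot: [[0.966, 0.259, -0.0], [0.259, -0.966, 0.0], [-0.0, -0.0, -1.0]]
contact_force: [0.7, 0.2, -0.8]
grip_width: 85.0
```

Call:
jog_arm(
  rows=[
    [[0,0,-25,0],[0,0,-60,0],[0,0,-80,0],[0,0,-100,0],[0,0,-110,0]],
  ],
)

```text
t: 9.22
tcp_pos: [517.4, -67.2, 128.6]
ee_rot: [[0.966, 0.259, 0.003], [0.259, -0.966, -0.0], [0.003, 0.001, -1.0]]
contact_force: [0.0, -0.3, -0.1]
grip_width: 85.1
```

Call:
jog_arm(
  rows=[
    [[10,-38,0,6],[20,-76,0,12],[30,-114,0,18],[40,-150,0,24],[42,-164,0,27]],
  ],
)

```text
t: 9.63
tcp_pos: [513.9, 109.2, 125.6]
ee_rot: [[0.979, -0.205, -0.001], [-0.205, -0.979, 0.003], [-0.001, -0.003, -1.0]]
contact_force: [0.3, 0.6, 0.8]
grip_width: 85.4
```

Call:
jog_arm(
  rows=[
    [[0,0,15,0],[0,0,30,0],[0,0,35,0],[0,0,35,0]],
  ],
)

```text
t: 9.97
tcp_pos: [513.1, 101.9, 89.8]
ee_rot: [[0.978, -0.208, -0.003], [-0.208, -0.978, -0.001], [-0.003, 0.002, -1.0]]
contact_force: [-1.2, 0.8, 0.0]
grip_width: 85.1
```

```bash
python3 -c "
from h import *
housings('wrist','w4.png'); s=r.read_state(); print(np.round(s['tcp_pos'],1),np.round(s['ee_rot'][:2],3).tolist()); housings('top','t4.png')"
```

```text
[610.8, 14.5] [ 600. -116.   18.]
wrist 0.84 [565. 200.] 10323 [array([478.3, -77.8]), array([122.3,  52.4]), np.float64(14.8)]
[631.0, 340.0] [ 323. -156.   10.]
wrist 0.68 [314. 251.] 6945 [array([480.2, 110.6]), array([ 50.1, 109.7]), np.float64(78.4)]
wrist 0.26 [575. 205.] 596 [array([482.9, -77.6]), array([46. , 26.3]), np.float64(14.9)]
[514.4 101.8  91.3] [[0.978, -0.208, -0.0], [-0.208, -0.978, -0.0]]
top 0.92 [346. 200.] 642 [array([475.8, -76.1]), array([119.1,  50.2]), np.float64(14.9)]
top 0.77 [275. 208.] 213 [array([455.5,  98.9]), array([19.8, 90.9]), np.float64(78.5)]
top 0.64 [402. 256.] 674 [array([ 329.5, -209.4]), array([ 50.8, 119.7]), np.float64(32.9)]
top 0.62 [360. 133.] 654 [array([ 642.4, -110.7]), array([120.4,  51.6]), np.float64(37.9)]
```

Call:
jog_arm(
  rows=[
    [[3,-1,35,0],[3,-1,65,0],[3,-1,81,0],[3,-1,81,0],[3,-1,81,0]],
  ],
)

```text
t: 10.58
tcp_pos: [517.6, 102.2, 10.4]
ee_rot: [[0.978, -0.208, -0.001], [-0.208, -0.978, -0.0], [-0.001, 0.0, -1.0]]
contact_force: [0.7, 0.9, 0.9]
grip_width: 85.0
```

Call:
jog_arm(
  rows=[
    [[0,0,0,0],[0,0,0,0],[0,0,0,0],[0,0,0,0],[0,0,0,0]],
  ],
  hand=40,
  grip_force=20,
)

```text
t: 11.0
tcp_pos: [518.6, 102.9, 11.8]
ee_rot: [[0.978, -0.207, 0.003], [-0.207, -0.978, 0.001], [0.002, -0.001, -1.0]]
contact_force: [-0.9, -0.2, 7.6]
grip_width: 49.7
```

Call:
jog_arm(
  rows=[
    [[0,0,-10,0],[0,0,-20,0],[0,0,-32,0],[0,0,-43,0],[0,0,-43,0]],
  ],
)

```text
t: 11.42
tcp_pos: [518.9, 102.9, 55.7]
ee_rot: [[0.978, -0.208, 0.004], [-0.208, -0.978, 0.001], [0.004, -0.001, -1.0]]
contact_force: [0.2, 0.8, -5.8]
grip_width: 49.8
```

Call:
jog_arm(
  rows=[
    [[0,0,0,0],[0,0,0,0],[0,0,0,0],[0,0,0,0]],
  ],
  hand=49.9,
)

```text
t: 11.75
tcp_pos: [517.2, 102.7, 52.9]
ee_rot: [[0.978, -0.208, -0.001], [-0.208, -0.978, -0.0], [-0.001, 0.0, -1.0]]
contact_force: [-0.2, 1.4, -1.9]
grip_width: 49.9
```

```bash
python3 -c "
from h import *
held('scene',(490,105))"
```

```text
scene [373. 193.] 0.88 [[441.0, 74.0, 40.0], [512.0, 88.0, 52.0], [528.0, 102.0, 66.0], [535.0, 117.0, 78.0], [542.0, 130.0, 85.0]]
[-1.   0.2 -2.7] [ 0.116  0.144 -0.042] [517.1 102.6  53. ] 49.91383337062614
```

A swung down too, with its far end on the bench. Same steps next: raise it to steepen the tilt, clamp and lift.

Call:
jog_arm(
  rows=[
    [[0,0,-6,0],[0,0,-12,0],[0,0,-18,0],[0,0,-22,0],[0,0,-22,0]],
  ],
)

```text
t: 12.27
tcp_pos: [518.4, 102.6, 76.6]
ee_rot: [[0.978, -0.208, 0.002], [-0.208, -0.978, 0.0], [0.002, -0.001, -1.0]]
contact_force: [-0.5, -0.7, -1.7]
grip_width: 49.8
```

Call:
jog_arm(
  rows=[
    [[0,0,0,0],[0,0,0,0],[0,0,0,0],[0,0,-20,0],[0,0,-40,0]],
  ],
  hand=40,
  grip_force=40,
)

```text
t: 12.68
tcp_pos: [516.3, 102.3, 114.4]
ee_rot: [[0.978, -0.208, -0.003], [-0.208, -0.978, -0.001], [-0.003, 0.002, -1.0]]
contact_force: [0.0, -1.6, -4.9]
grip_width: 48.9
```

Call:
jog_arm(
  rows=[
    [[0,0,-15,0],[0,0,-25,0],[0,0,-25,0],[0,0,-25,0],[0,0,-25,0]],
  ],
)

```text
t: 13.1
tcp_pos: [516.7, 102.6, 139.3]
ee_rot: [[0.978, -0.208, -0.002], [-0.208, -0.978, -0.0], [-0.002, 0.001, -1.0]]
contact_force: [-0.0, -0.4, -5.4]
grip_width: 49.3
```

Call:
jog_arm(
  rows=[
    [[0,0,0,0],[0,0,0,0],[0,0,0,0],[0,0,0,0],[0,0,0,0]],
  ],
)

```text
t: 13.52
tcp_pos: [517.5, 102.6, 140.1]
ee_rot: [[0.978, -0.208, -0.0], [-0.208, -0.978, -0.0], [-0.0, 0.0, -1.0]]
contact_force: [-0.6, 0.2, -4.8]
grip_width: 49.4
```

```bash
python3 -c "
from h import *
s=r.read_state(); print(s['tcp_pos'],s['moment'],s['contact_force'])
im,d,p=shot('wrist'); save(im,'w5.png')
for v in range(258,334,4): 
  print(v,np.round(world([[318,v]],[d[v,318]],p)[0]),im[v,318])
im,d,p=shot('top')
for o in r.cut_out('top','reject_tray')[:2]:
  P=maskpts(o['mask'],d,p); w=P[(P[:,2]<36)]; print(o['score'],[np.round(x,1) for x in cv2.minAreaRect(w[:,:2].astype(np.float32))])
"
```

```text
[517.50694735 102.5800646  140.07830666] [-0.06951549 -0.1524437   0.05692243] [-0.5802884   0.16722153 -4.80127214]
258 [525. 100. 167.] [142 138 131]
262 [524. 100. 169.] [141 138 130]
266 [524. 100. 171.] [146 143 136]
270 [520. 101. 168.] [111 109 103]
274 [517. 102. 166.] [117 114 108]
278 [513. 103. 163.] [69 66 63]
282 [483. 109. 116.] [67 52 32]
286 [481. 109. 118.] [66 53 33]
290 [480. 110. 120.] [67 54 34]
294 [478. 110. 122.] [68 55 33]
298 [476. 110. 123.] [68 53 31]
302 [472. 111. 122.] [62 51 32]
306 [466. 112. 117.] [62 50 30]
310 [458. 114. 110.] [60 48 29]
314 [451. 116. 105.] [64 53 32]
318 [446. 116. 103.] [76 74 72]
322 [444. 117. 104.] [73 73 67]
326 [443. 117. 107.] [74 73 67]
330 [528. 100. 215.] [10 14 13]
0.94 [array([523.2, 323.6]), array([ 98.5, 211.9]), np.float64(87.8)]
```

View pics/w5.png

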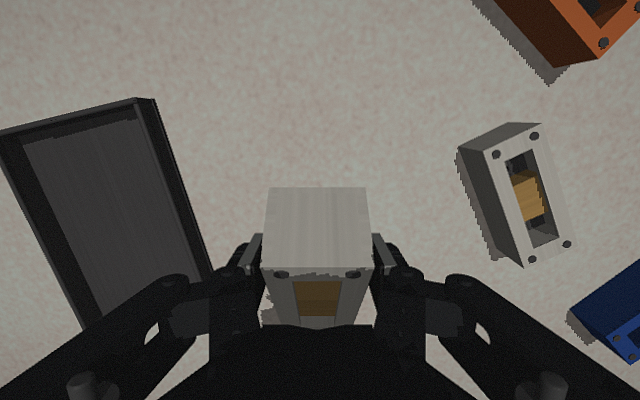

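The brass now spans about -9 to -40 mm, so its centre is near -24 mm: A's shuttle is loose and slid to the stop. B stands flat at (520,190) with its shuttle centred. I'll carry A, still tipped, over the tray.

Call:
jog_arm(
  rows=[
    [[1,-30,0,-2],[2,-65,0,-4],[3,-100,0,-6],[4,-135,0,-9],[5,-165,0,-12]],
  ],
)

```text
t: 14.08
tcp_pos: [556.8, 266.1, 140.3]
ee_rot: [[1.0, 0.004, 0.0], [0.004, -1.0, 0.001], [0.0, -0.001, -1.0]]
contact_force: [0.5, 0.8, -4.7]
grip_width: 49.3
```

Call:
jog_arm(
  rows=[
    [[0,-25,0,0],[0,-40,0,0],[0,-40,0,0],[0,-40,0,0]],
  ],
)

```text
t: 14.42
tcp_pos: [555.8, 303.2, 139.8]
ee_rot: [[1.0, 0.002, -0.001], [0.002, -1.0, -0.001], [-0.001, 0.001, -1.0]]
contact_force: [0.4, -1.4, -5.5]
grip_width: 49.1
```

```bash
python3 -c "
from h import *
s=r.read_state(); print(s['tcp_pos'],np.round(s['ee_rot'],3)[:2].tolist())
im,d,p=shot('scene'); save(cv2.resize(im[100:280,340:560],(733,600)),'s6.png')
for o in r.cut_out('scene','reject_tray')[:1]:
  P=maskpts(o['mask'],d,p); w=P[(P[:,2]<36)]; print(np.percentile(w,[1,99],axis=0).round(),[np.round(x,1) for x in cv2.minAreaRect(w[:,:2].astype(np.float32))])
"
```

```text
[555.8268744  303.23867497 139.81207171] [[1.0, 0.002, -0.001], [0.002, -1.0, -0.001]]
[[423. 230.   1.]
 [631. 369.  32.]] [array([513.9, 300.2]), array([237., 145.]), np.float64(0.0)]
```

View pics/s6.png

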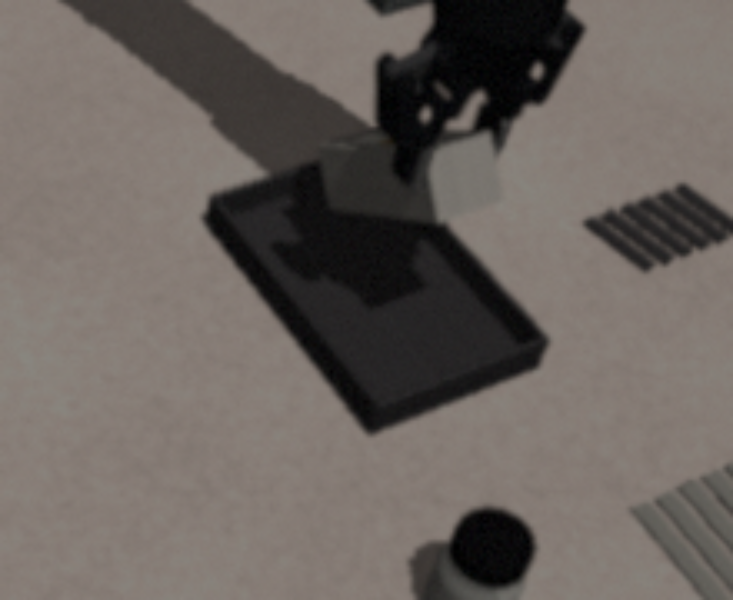

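The picture shows A, tipped, hanging over the back half of the open tray. I'll lower it with some shift in +x, then level it slowly on the floor with a light grip.

Call:
jog_arm(
  rows=[
    [[3,1,10,0],[6,2,22,0],[9,2,34,0],[12,2,46,0],[12,2,56,0]],
  ],
)

```text
t: 14.93
tcp_pos: [569.5, 300.0, 82.2]
ee_rot: [[1.0, -0.001, 0.0], [-0.001, -1.0, -0.001], [0.0, 0.001, -1.0]]
contact_force: [11.4, -3.5, 26.2]
grip_width: 49.2
```

Call:
jog_arm(
  rows=[
    [[0,0,3,0],[0,0,8,0],[0,0,14,0],[0,0,20,0],[0,0,26,0]],
  ],
  hand=49.4,
  grip_force=20,
)

```text
t: 15.35
tcp_pos: [582.5, 300.6, 64.3]
ee_rot: [[1.0, -0.002, 0.026], [-0.002, -1.0, 0.005], [0.026, -0.005, -1.0]]
contact_force: [13.1, -1.4, 14.7]
grip_width: 49.2
```

Call:
jog_arm(
  rows=[
    [[0,0,6,0],[0,0,12,0],[0,0,18,0],[0,0,23,0],[0,0,27,0]],
  ],
)

```text
t: 15.77
tcp_pos: [573.9, 301.6, 33.0]
ee_rot: [[1.0, -0.001, 0.009], [-0.001, -1.0, 0.003], [0.009, -0.003, -1.0]]
contact_force: [5.9, 0.5, 3.7]
grip_width: 49.5
```

Call:
jog_arm(
  rows=[
    [[0,0,3,0],[0,0,6,0],[0,0,7,0],[0,0,7,0]],
  ],
)

```text
t: 16.1
tcp_pos: [572.7, 301.5, 25.4]
ee_rot: [[1.0, -0.001, 0.007], [-0.001, -1.0, 0.002], [0.007, -0.002, -1.0]]
contact_force: [4.5, -0.6, 2.2]
grip_width: 49.6
```

```bash
python3 -c "
from h import *
held('scene',(530,300))"
```

```text
scene [448. 187.] 0.93 [[472.0, 274.0, 7.0], [493.0, 276.0, 23.0], [546.0, 285.0, 39.0], [586.0, 310.0, 49.0], [591.0, 324.0, 54.0]]
[4.  0.3 1.9] [ 0.03  -0.63  -0.021] [571.8 301.4  25.3] 49.51242166971527
```

Call:
jog_arm(
  rows=[
    [[0,0,1.5,0],[0,0,3,0],[0,0,4,0],[0,0,5,0],[0,0,5,0]],
  ],
)

```text
t: 16.62
tcp_pos: [570.8, 301.4, 22.2]
ee_rot: [[1.0, -0.0, 0.004], [-0.0, -1.0, 0.002], [0.004, -0.002, -1.0]]
contact_force: [1.5, -1.5, 18.1]
grip_width: 49.6
```

```bash
python3 -c "
from h import *
held('scene',(530,300))"
```

```text
scene [445. 185.] 0.9 [[471.0, 274.0, 8.0], [489.0, 276.0, 22.0], [538.0, 286.0, 39.0], [585.0, 310.0, 48.0], [589.0, 323.0, 51.0]]
[ 1.1 -1.3 17.9] [-0.389  0.063 -0.04 ] [570.8 301.4  22.2] 49.710871994745624
```

The end now bears on the floor at 18 N and the top is about 49 mm up, so it is flat. I'll release it and withdraw.

Call:
jog_arm(
  rows=[
    [[0,0,-3,0],[0,0,-3,0],[0,0,-3,0]],
  ],
)

```text
t: 16.97
tcp_pos: [567.7, 301.0, 22.3]
ee_rot: [[1.0, 0.0, -0.002], [0.0, -1.0, -0.0], [-0.002, 0.0, -1.0]]
contact_force: [-0.3, -1.4, 6.3]
grip_width: 49.4
```

Call:
jog_arm(
  rows=[
    [[0,0,0,0],[0,0,0,0],[0,0,0,0],[0,0,0,0],[0,0,0,0]],
  ],
  hand=72,
)

```text
t: 17.38
tcp_pos: [568.3, 300.9, 21.9]
ee_rot: [[1.0, 0.0, -0.001], [0.0, -1.0, -0.0], [-0.001, 0.0, -1.0]]
contact_force: [0.5, 1.1, 0.7]
grip_width: 72.0
```

Call:
jog_arm(
  rows=[
    [[0,0,-15,0],[0,0,-40,0],[0,0,-75,0],[0,0,-110,0],[0,0,-140,0]],
  ],
)

```text
t: 17.8
tcp_pos: [568.9, 301.0, 164.3]
ee_rot: [[1.0, 0.0, 0.001], [0.0, -1.0, 0.0], [0.001, -0.0, -1.0]]
contact_force: [0.6, 0.8, 0.1]
grip_width: 71.9
```

Call:
jog_arm(
  rows=[
    [[0,35,0,0],[0,70,0,0],[0,110,0,0],[0,150,0,0],[0,190,0,0]],
  ],
)

```text
t: 18.22
tcp_pos: [568.3, 109.4, 162.4]
ee_rot: [[1.0, 0.001, 0.0], [0.001, -1.0, -0.0], [0.0, 0.0, -1.0]]
contact_force: [0.6, -0.4, -0.3]
grip_width: 72.6
```

Call:
jog_arm(
  rows=[
    [[0,35,0,0],[0,75,0,0],[0,115,0,0],[0,150,0,0],[0,180,0,0]],
  ],
)

```text
t: 18.63
tcp_pos: [568.3, -72.4, 162.4]
ee_rot: [[1.0, -0.002, -0.0], [-0.002, -1.0, -0.001], [-0.0, 0.001, -1.0]]
contact_force: [0.4, -0.4, -0.7]
grip_width: 71.8
```

Call:
jog_arm(
  rows=[
    [[0,35,0,0],[0,75,0,0],[0,100,0,0],[0,100,0,0],[0,100,0,0]],
  ],
)

```text
t: 19.05
tcp_pos: [568.2, -171.2, 162.2]
ee_rot: [[1.0, -0.004, -0.0], [-0.004, -1.0, -0.001], [-0.0, 0.001, -1.0]]
contact_force: [0.1, 0.7, -0.0]
grip_width: 72.0
```

```bash
python3 -c "
from h import *
s=r.read_state(); print(s['tcp_pos'],s['t'])
im,d,p=shot('top'); save(cv2.convertScaleAbs(cv2.resize(im[120:260,150:400],(800,448),interpolation=cv2.INTER_CUBIC),alpha=1.5),'t7.png')
for n in('housing_1','reject_tray'):
  for o in r.cut_out('top',n):
    m=cv2.erode(o['mask'].astype(np.uint8),np.ones((2,2)))>0
    P=maskpts(m,d,p); t=P[P[:,2]>np.percentile(P[:,2],70)-4]
    if n!='housing_1': t=P
    A=np.linalg.lstsq(np.c_[t[:,:2],np.ones(len(t))],t[:,2],rcond=None)[0]
    print(n,round(o['score'],2),np.round(o['location']),[np.round(x,1) for x in cv2.minAreaRect(t[:,:2].astype(np.float32))],'z',t[:,2].mean().round(1),'slope deg',np.degrees(A[:2]).round(1))
"
```

```text
[ 568.20611913 -171.21742468  162.17642363] 19.05
housing_1 0.98 [195. 184.] [array([522.4, 299.8]), array([116.5,  47.9]), np.float64(0.6)] z 47.8 slope deg [-0.2  0.4]
housing_1 0.82 [346. 197.] [array([475.6, -76.3]), array([118.7,  50.2]), np.float64(14.7)] z 42.8 slope deg [-0.1  0.4]
housing_1 0.55 [356. 126.] [array([ 640.2, -100.5]), array([105.4,  69.3]), np.float64(36.4)] z 44.0 slope deg [-10.2   5.8]
reject_tray 0.93 [204. 187.] [array([522.3, 300.7]), array([141.5, 208.7]), np.float64(89.7)] z 8.5 slope deg [-0.4 -0.7]
```

View pics/t7.png

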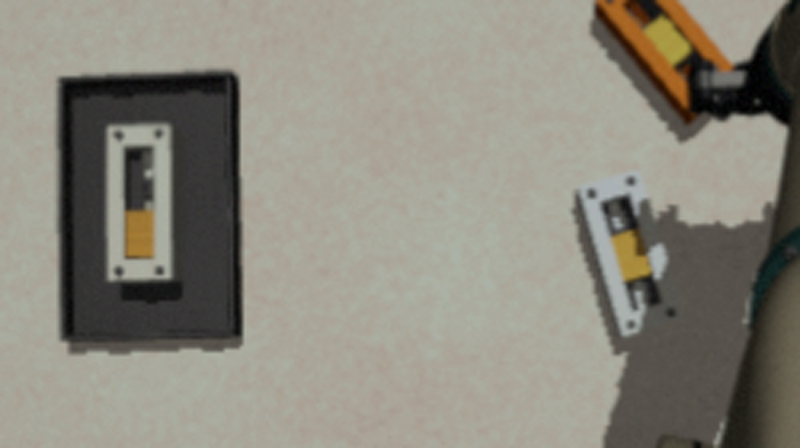

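A lies flat in the tray at (140,200) with its brass at the lower end of the slot. B stands on the bench at (620,255) with its brass in the middle, and the arm is clear of both. I'll hand in.

```bash
python3 -c "
from workcell import r
print(r.job_done())"
```

```text
the job is handed in; nothing more can be done
None
```

The rattler is flat on the reject tray floor with its shuttle slid to one end. The sound housing is back on the bench, upright. I handed the job in at about 19 s, and it reported no verdict.

**How I tipped them:** the arm can't tilt its tool, so I gripped each housing near one end, eased the grip until the other end swung down to about 39°, then clamped and lifted.
- **Right-hand housing (about 475, -77):** its shuttle stayed within about 1 mm of the middle, so it is sound. I laid it back where it was.
- **Left-hand housing (about 473, 111):** its shuttle slid about 24 mm to the low stop, so it is the rattler. I carried it still tipped to the tray and levelled it there with a light grip.

**Last checks, from the top camera:**

| | Centre (mm) | Top height (mm) | Slope | Shuttle |
|---|---|---|---|---|
| Rattler | (522, 300), in a tray centred at (522, 301) | 48 | under 0.5° | at the low end |
| Sound housing | (476, -76), on the bench | 43 | under 0.5° | in the middle |

The arm was clear of both housings.

**What disagreed or went less cleanly:**
- The wrist force briefly reached 80 N while setting the sound housing down, against a limit of 120 N.
- One plane fit of the tipped end face gave a tilt inconsistent with the top-surface points. I went by the points, which gave about 39° for both the housing's top and its shuttle.
- Some tray position readings were off by up to about 20 mm while the arm blocked the view. The final unblocked reading is the one in the table.

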